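# Start the lamp-cover bolt of a bench photometer and keep hold of it

## Robot

A 7-joint arm with a two-finger parallel gripper is mounted at the origin on the work surface. World frame = base frame: x ahead of the robot, y to its left, z up, the work surface at z = 0. Lengths are in m, angles in rad, forces in N, time in s.
With the tool pointing down it reaches from about 0.35 to 0.9 m from the base axis. Payload 8.1 kg.
Tool frame: the origin (TCP) lies between the finger pads; the fingertips stand 22 mm ahead of it and the grasp point (between the pads) lies 3 mm ahead of it (arm.tip_reach is the distance from the TCP to the fingertips, in m); z points along the fingers, y is the line along which they close (so a half turn about z gives the same grasp; the last joint's range is limited). The gripper opens to 92 mm and grips with 3 to 60 N. Pads are 19 mm wide; open, the fingers measure 130 mm over their backs; the gripper's body (75 mm by 190 mm) begins 47 mm behind the grasp point.
Start: joints at [-1.246, 0.434, 0.025, 1.573, -0.012, 1.134, -0.075], TCP at [0.259, 0.569, 0.249] pointing down, gripper open.
Joint ranges: [-2.62, 2.62], [-0.44, 2.09], [-1.27, 1.32], [0.08, 2.57], [-1.32, 4.46], [0.12, 2], [-2.74, 2.74]. Speed limits (rad/s): [2.22, 2.22, 3.01, 3.01, 3.14, 3.14, 3.14].

## Interface

Orientations are given as a rotation vector (axis times angle).
In Python, from cell import telemetry, vision, job, arm gives the robot as it stands. The module is installed in compiled form; this text tells all that it offers.
- The arm moves only by the shell command python3 -m creep 'ROWS' [FORCE]. ROWS is text: rows parted by semicolons, each of 7 numbers parted by spaces: the finger opening in cm, from 0 to 9.18, then the shift along the tool's x, y, z in cm, then the turn, a rotation vector about the tool's x, y, z in degrees. A call has 1 to 5 rows; each row is the pose to reach, as a shift and turn from the pose commanded when the call began, along the tool's axes at that moment; what a row does not reach only later rows make up. A row lasts 1/8 s, in which the tool goes at most 62.5 mm and 10.7 degrees, less where a joint would pass 70% of its speed; a pose out of reach is approached as far as the arm can. A call with a gripper value outside its range is refused whole. The fingers move at their own pace and stop on an object; FORCE is the grip in N (left out, the last holds). Time passes only in rows, so rows that repeat a pose let the fingers close. It gives the time, the measured TCP pose, the force, the opening and the grip force at its end, in the units of the state.
- telemetry.observe(): the state, without advancing time (a new reading comes with each control period).
- vision.get_image(name): name is "scene" or "side" or "wrist"; returns the picture (480x640x3 uint8, red, green, blue); there is no depth.
- vision.camera_info(name): a dict with "fov_y" (degrees; the focal length in pixels is half the picture's height over the tangent of half this angle, whatever the lens; pixels are square), "cx", "cy" (the principal point, pixels), "extrinsics" (4x4, takes a point from camera to world coordinates). Camera axes: x right, y down, z forward; pixel columns grow to the right and rows downward; lengths in m; the calibration is good to about 2 mm. A picture is of the moment at which its call begins: read the wrist's pose just before it. camera_info takes no time and is no camera call; for the wrist camera it gives the pose at the moment of the call.
- job.sign_off(): hands the job in; it is judged then, once.
The state is a dict: "clock": time; "joints": joint angles; "dq": joint speeds; "joint_efforts": joint torques, N m; "position": TCP position; "ee_rot": TCP orientation; "force": force on the tool from outside, world axes, zero at the start; "ft_torque": the same for the moment, N m; "width": opening from 0.0 (shut) to 1.0 (fully open); "gripper_force": force on a finger pad.
Only numpy, scipy, OpenCV 4.12 (cv2) and the standard library are available. Lean on these libraries where they do the work, as an engineer would, in place of code of your own. Each camera call takes 0.05 s, during which the arm holds its last target. There are 200 camera calls.

## Task

The square-headed bolt that stands proud on the photometer's lamp cover sits on the end of its thread and binds if it is turned on: do not force it. Turn it backward (counter-clockwise from above) until you feel it drop off the end of the thread, let it come down, then turn it forward (clockwise) one full turn from the drop, so that it is started, not run home. Finish still gripping the bolt head, holding it still there, and leave the other things undisturbed.

Things in the scene. Friction and masses are not known exactly. Their poses are not given: they have to be found in the camera images.
- bolt: plain steel bolt, upright, square head 26 x 26 mm, 24 mm high, on an 18 mm shank: the higher of the two square heads on the lamp cover. Origin: on its axis at the underside of the head (head 0 to 24 mm above); z up, x and y square to the head's faces. Captive: it only turns and slides up and down. Right-handed, pitch 5 mm: clockwise from above is forward and lowers it 5 mm a turn
- bolt_top (a point): centre of the top of that bolt's head, 24 mm above bolt's origin. The bolt's weight and a soft spring press it down with about 5 N, which a firm grip carries: while gripped, the drop is felt as about 5 N coming on to the hand, and the bolt falls when the grip is loosened or the hand goes down with it. Turning friction about 0.05 N m; it stays where let go; axial play 0.6 mm
- thread_mouth (a point): centre of the top of the bolt's boss, 86 mm above the bench; the head's underside starts 15 to 16 mm above it, 0.3 to 1.6 rad (hidden) forward of the thread's end. Backward it climbs 0.8 mm per rad to 16 mm, passes the end and can fall 4 to 5 mm, to 11 mm; 0.5 rad more does no harm. Forward before the drop it jams within 0.2 to 1.6 rad. One turn forward from the drop leaves it at 6 mm
- bolt_turn (a joint): turn of the bolt in its boss, rad; grows forward (clockwise from above), falls backward, counts on past a full turn; also read while gripped. Starts between 0.75 and 1.2. The thread's end lies somewhere between -0.4 and 0.4: feel for it. The jam lies between 1.5 and 2.3
- chassis: low white lamp housing, fixed on the bench, 220 x 280 x 60 mm, blue strip on its front (-x). On it an aluminium plate (top 66 mm high) with two round bosses 38 mm across, 86 mm high: at x 0, y +45 mm the bolt to start; at x 0, y -70 mm a like bolt already home, its head's top 110 mm high. Origin: centre of the underside; z up
- dropper: small white dropper bottle with a red cap, 26 mm wide, 60 mm tall, standing on the housing behind the tightened bolt; leave it alone. Origin: centre of its underside
- cell: clear glass cuvette, 12.5 x 12.5 x 45 mm, standing on the housing's front right; leave it alone. Origin: centre of its underside
- vial: small capped jar, 26 mm wide, 45 mm tall, standing on the housing's rear left, about 115 mm from the bolt's axis; leave it alone. Origin: centre of its underside
- rack: teal test-tube rack with tubes, 110 x 236 x 90 mm, on the bench to the left; leave it alone. Origin: centre of its underside
- notebook: open white notebook, 240 x 330 x 12 mm, on the bench to the right; leave it alone. Origin: centre of its underside
- balance: grey pocket balance, 130 x 80 x 22 mm, on the bench beyond the housing; leave it alone. Origin: centre of its underside
- tipbox: blue box with a clear lid, 90 x 120 x 66 mm, on the bench beyond the housing; leave it alone. Origin: centre of its underside

How it is judged:
By the outcome, as a careful person would: the job done as asked, in the order asked, and still so for the second after the job is handed in, while the arm keeps its last pose, push and grip.
It also fails if it takes over 72 s, if anything falls off the work surface, if the arm or the gripper's body presses on something with over 40 N, if the wrist force passes 120 N, or if a joint passes its speed limit or range.

## Working session

There is one attempt and no reset: what is moved stays moved. The work goes in short steps, Python scripts to look and compute and a shell command to move; the robot and the scene stay as the last step left them, time stands still between calls to the robot, and variables do not carry over. Pictures are saved under pics/ and viewed, at most 10 in all, crops included, and the job is handed in when it is done.

```bash
mkdir -p pics; python3 - <<'E'
from cell import telemetry, vision
import cv2,numpy as np
s=telemetry.observe();print({k:np.round(v,3).tolist() for k,v in s.items()})
for n in("scene","side"):
    i=vision.camera_info(n);print(n,i['fov_y'],i['cx'],i['cy'],np.round(i['extrinsics'],3).tolist())
    cv2.imwrite(f"pics/{n}0.png",vision.get_image(n)[:,:,::-1])
E
```

```text
{'clock': 0.0, 'joints': [-1.246, 0.435, 0.025, 1.574, -0.012, 1.134, -0.075], 'dq': [0.002, 0.0, -0.001, 0.001, -0.001, -0.003, -0.001], 'joint_efforts': [0.001, -66.786, 0.985, -31.445, -0.061, 0.043, 0.0], 'position': [0.259, 0.568, 0.248], 'ee_rot': [-0.667, -3.07, 0.002], 'force': [0.103, -0.055, 0.007], 'ft_torque': [0.017, -0.052, 0.064], 'gripper_force': 0.0, 'width': 0.996}
scene 46.56738756737009 322.95098556469327 246.78528397460119 [[0.38, 0.521, -0.764, 1.672], [0.925, -0.234, 0.3, -0.453], [-0.022, -0.821, -0.571, 0.906], [0.0, 0.0, 0.0, 1.0]]
side 49.32961968756321 315.8303158334106 238.20964478361876 [[0.916, -0.293, 0.273, 0.185], [-0.4, -0.685, 0.609, -0.897], [0.009, -0.668, -0.744, 1.203], [0.0, 0.0, 0.0, 1.0]]
```

View pics/scene0.png

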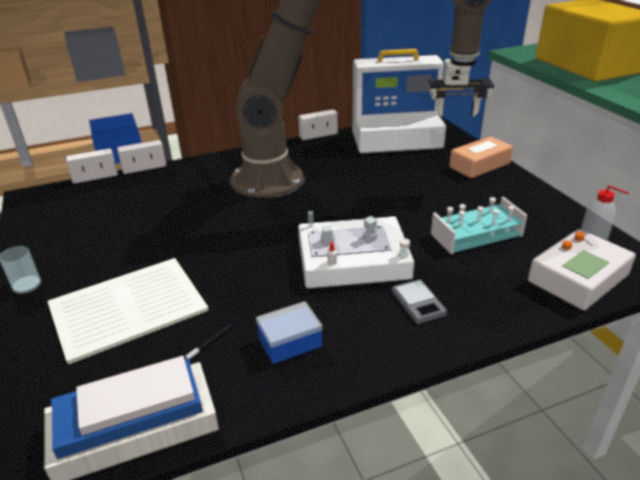

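View pics/side0.png

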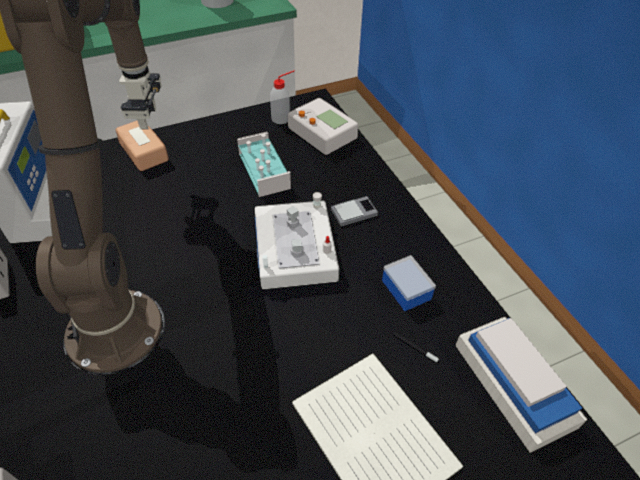

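Scene: bolt head near (370,222), tightened bolt near (327,232). Side: bolt near (293,211), the other near (298,248). I'll triangulate roughly and view enlarged crops.

```bash
cat > h.py <<'E'
import numpy as np,cv2
from cell import telemetry, vision
from scipy.spatial.transform import Rotation as R
def ray(i,p):
    f=240/np.tan(np.radians(i['fov_y']/2));E=np.array(i['extrinsics'])
    d=E[:3,:3]@np.array([(p[0]-i['cx'])/f,(p[1]-i['cy'])/f,1]);return E[:3,3],d/np.linalg.norm(d)
def tri(*ps):  # (info,pixel) pairs
    A=0;b=0
    for i,p in ps:
        c,d=ray(i,p);P=np.eye(3)-np.outer(d,d);A=A+P;b=b+P@c
    x=np.linalg.solve(A,b)
    return x,[float(np.linalg.norm(np.cross(x-ray(i,p)[0],ray(i,p)[1]))) for i,p in ps]
def plane(i,p,z):
    c,d=ray(i,p);return c+d*(z-c[2])/d[2]
E
python3 - <<'E'
from h import *
a,b=[vision.camera_info(n) for n in("scene","side")]
for p,q in(((370,220),(293,210)),((327,230),(298,245))): print(tri((a,p),(b,q)))
A=cv2.imread("pics/scene0.png")[200:300,290:420];B=cv2.imread("pics/side0.png")[185:295,245:345]
A=cv2.resize(A,None,fx=3.2,fy=3.2,interpolation=2);B=cv2.resize(B,(380,418),interpolation=2)
o=np.zeros((420,800,3),np.uint8);o[:A.shape[0],:A.shape[1]]=A;o[:418,418:798]=B;cv2.imwrite("pics/c0.png",o)
E
```

```text
(array([0.5638264 , 0.11599149, 0.12406333]), [0.001986687904921159, 0.0019866879049212477])
(array([0.53272864, 0.00477784, 0.1025524 ]), [0.0038432603156263088, 0.0038432603156262667])
```

View pics/c0.png

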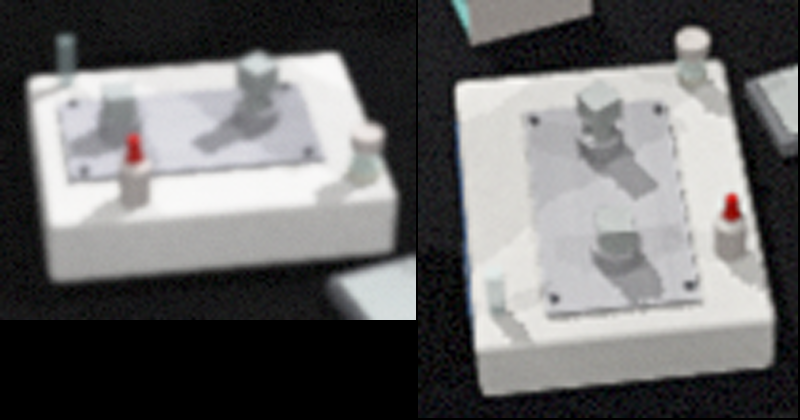

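The crops show the bolt's top at scene (370.6,218) and side (293,211), about world (0.564,0.116,0.125), with the head turned near 45° to the housing. Next is a wrist-camera look from above.

```bash
python3 - <<'E'
from h import *
s=telemetry.observe();M=R.from_rotvec(s['ee_rot']).as_matrix();i=vision.camera_info("wrist");E=np.array(i['extrinsics'])
print(i['fov_y'],i['cx'],i['cy'],'cam in tool',M.T@(E[:3,3]-s['position']),'\n',np.round(M.T@E[:3,:3],3))
print('to bolt, tool cm',M.T@(np.array([.564,.116,.26])-s['position'])*100)
E
```

```text
64.65327908803403 322.0355901958407 244.6816840796798 cam in tool [ 0.08184971 -0.00036752 -0.13619847] 
 [[-0.    -0.955 -0.296]
 [ 1.    -0.     0.   ]
 [-0.    -0.296  0.955]]
to bolt, tool cm [-46.50354013 -28.5023939   -1.1499257 ]
```

```bash
python3 -m creep '9 -5 -3 0 0 0 0;9 -10 -6 0 0 0 0;9 -15 -9 0 0 0 0;9 -20 -12 -0.5 0 0 0;9 -25 -15 -0.5 0 0 0'; python3 -m creep '9 -5 -3 0 0 0 0;9 -10 -6 0 0 0 0;9 -15 -9 0 0 0 0;9 -20 -12 -0.5 0 0 0;9 -21.5 -13.5 -0.5 0 0 0';python3 -m creep '9 0 0 0 0 0 0;9 0 0 0 0 0 0'
python3 - <<'E'
from h import *
s=telemetry.observe();print(s['position'],s['ee_rot'],s['joints'],s['force'],s['dq'])
i=vision.camera_info("wrist");im=vision.get_image("wrist")[:,:,::-1];cv2.imwrite("pics/w0.png",im);np.save("w0.npy",i)
E
```

```text
clock: 0.72
position: [0.4254, 0.3268, 0.2539]
ee_rot: [0.667, 3.07, 0.0]
force: [0.5, 0.9, -0.1]
width: 0.983
gripper_force: 0.0
clock: 1.35
position: [0.5659, 0.1121, 0.2587]
ee_rot: [0.675, 3.067, -0.002]
force: [-0.7, 0.3, -0.8]
width: 0.979
gripper_force: 0.0
clock: 1.6
position: [0.5634, 0.1179, 0.2584]
ee_rot: [-0.664, -3.069, -0.001]
force: [-0.1, -0.0, -0.5]
width: 0.98
gripper_force: 0.0
[0.56341083 0.11792538 0.25841898] [-6.64394723e-01 -3.06942531e+00 -7.60784848e-04] [-0.46018275  0.34651741  0.21850411  1.69607416 -0.0833665   1.10875859
  0.92745798] [-0.1135246  -0.03334556 -0.49839664] [-0.01492808 -0.00371607 -0.00763984 -0.00117055  0.00013363  0.00163459
  0.0020118 ]
```

View pics/w0.png

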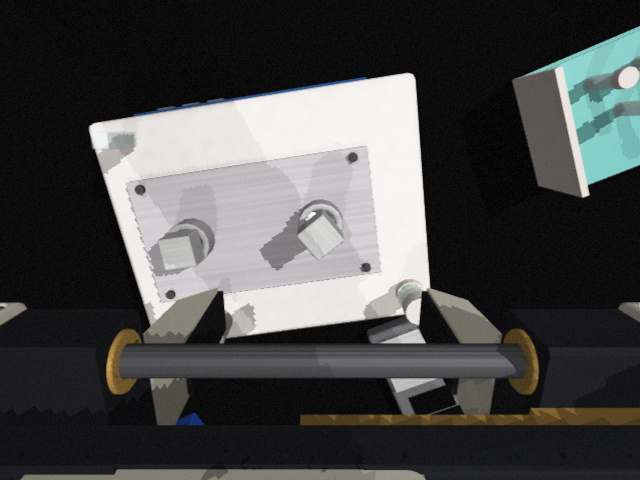

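Wrist view: bolt head's top face around (321,236), tightened head at (181,251), vial (410,292). A second wrist place gives the baseline, plus an enlarged crop.

```bash
python3 -m creep '9 0 3 0 0 0 0;9 0 6 0 0 0 0;9 0 6 0 0 0 0;9 0 6 0 0 0 0;9 0 6 0 0 0 0' | tail -5
python3 - <<'E'
from h import *
i=vision.camera_info("wrist");im=np.ascontiguousarray(vision.get_image("wrist")[:,:,::-1]);cv2.imwrite("pics/w1.png",im);np.save("w1.npy",i)
j=np.load("w0.npy",allow_pickle=True).item();im0=cv2.imread("pics/w0.png")
f=240/np.tan(np.radians(i['fov_y']/2))
def px(k,P):
    E=np.array(k['extrinsics']);c=E[:3,:3].T@(P-E[:3,3]);return f*c[:2]/c[2]+[k['cx'],k['cy']]
P=plane(j,(321,236),.1255);print(P)
u=px(i,P).astype(int);print(u)
o=[]
for im_,c in((im0,np.array([321,236])),(im,u)):
    o.append(cv2.resize(im_[c[1]-40:c[1]+40,c[0]-40:c[0]+40],(400,400),interpolation=cv2.INTER_NEAREST))
cv2.imwrite("pics/c1.png",np.hstack(o))
E
```

```text
position: [0.5887, 0.1704, 0.2588]
ee_rot: [-0.668, -3.07, 0.0]
force: [-0.4, 0.1, -0.2]
width: 0.978
gripper_force: 0.0
[0.55815952 0.11914134 0.1255    ]
[242 234]
```

View pics/c1.png

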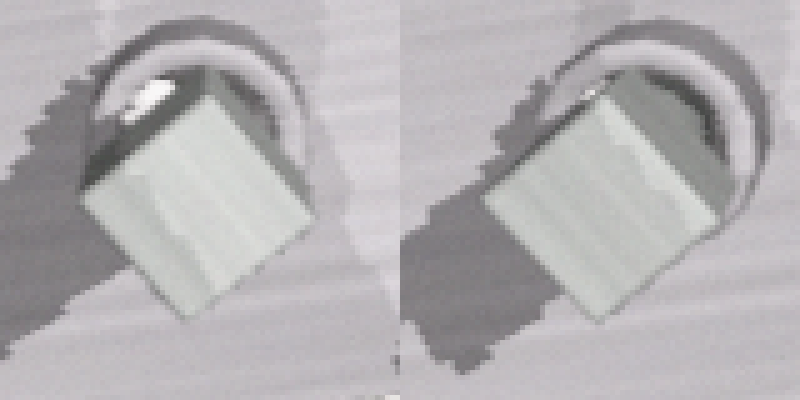

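Corner pixels of the top face in the crops: left (82,200),(210,93),(313,217),(187,320); right (83,200),(202,93),(318,220),(198,320).

```bash
python3 - <<'E'
from h import *
a,b=[np.load(f"w{k}.npy",allow_pickle=True).item() for k in(0,1)]
p=np.array([(82,200),(210,93),(313,217),(187,320)])/5+[281,196]
q=np.array([(83,200),(202,93),(318,220),(198,320)])/5+[202,194]
X=[]
for u,v in zip(p,q):
    x,e=tri((a,u),(b,v));X.append(x);print(np.round(x,4),np.round(e,4))
X=np.array(X);c=X.mean(0);print('centre',c)
for Z in (a,p),(b,q):
    Y=np.array([plane(Z[0],u,c[2]) for u in Z[1]]);d=np.roll(Y,-1,0)-Y;print(Y.mean(0),'sides',np.linalg.norm(d,axis=1),'ang',np.degrees(np.arctan2(d[:,1],d[:,0]))%90)
sc,sd=vision.camera_info("scene"),vision.camera_info("side");print('fixed cams',tri((sc,(370.6,218.1)),(sd,(292.9,210.8)))[0])
s=telemetry.observe();M=R.from_rotvec(s['ee_rot']).as_matrix()
print('tool y angle',np.degrees(np.arctan2(M[1,1],M[0,1])),'shift cm',M.T@(c-s['position'])*100,s['joints'][6])
E
```

```text
[0.5509 0.1033 0.1254] [0.0001 0.0001]
[0.5438 0.1273 0.1266] [0. 0.]
[0.5683 0.1331 0.1234] [0.0002 0.0002]
[0.5749 0.1094 0.1239] [0.0001 0.0001]
centre [0.55946415 0.11824673 0.12481377]
[0.5594092  0.11824057 0.12481377] sides [0.02488564 0.02422598 0.02475938 0.0243608 ] ang [16.05374484 14.68227796 16.37202953 14.98777705]
[0.55941123 0.1182415  0.12481377] sides [0.02463555 0.02502516 0.02449386 0.02456776] ang [16.37680246 15.22420547 15.31255039 15.54309728]
fixed cams [0.56221003 0.11600734 0.12591628]
tool y angle 65.43827920713322 shift cm [ 0.50899999 -5.95339307 13.41122466] 0.8572432664317631
```

Top centre (0.5595, 0.1182, 0.125): this agrees with the text's 0.125–0.126, and the sides come out near 25 mm. Face angle is 15.6° mod 90, so I turn the tool -40.2°, hover, and check.

```bash
python3 -m creep '9 0.13 -1.5 2 0 0 -10;9 0.26 -3 4 0 0 -20;9 0.38 -4.5 6 0 0 -30;9 0.5 -5.95 8 0 0 -40.2;6 0.5 -5.95 8 0 0 -40.2' | tail -5;python3 -m creep '6 0 0 0 0 0 0;6 0 0 0 0 0 0' | tail -5
python3 - <<'E'
from h import *
s=telemetry.observe();M=R.from_rotvec(s['ee_rot']).as_matrix()
print('y ang',np.degrees(np.arctan2(M[1,1],M[0,1])),'tilt',M[:,2],'shift cm',M.T@(np.array([.5595,.1182,.1215])-s['position'])*100,s['joints'],s['force'])
cv2.imwrite("pics/w2.png",vision.get_image("wrist")[:,:,::-1])
E
```

```text
position: [0.5586, 0.117, 0.1778]
ee_rot: [0.423, -3.11, 0.001]
force: [0.3, 0.5, 0.4]
width: 0.916
gripper_force: 0.0
position: [0.5606, 0.1198, 0.1797]
ee_rot: [-0.426, 3.111, 0.001]
force: [1.0, -0.0, 0.1]
width: 0.701
gripper_force: 0.0
y ang 105.59126103931268 tilt [ 1.77941090e-03  7.81181090e-04 -9.99998112e-01] shift cm [ 0.1590944  -0.13039956  5.82347797] [-0.33789973  0.41606281  0.04673481  1.79202478 -0.02380562  0.93211437
  1.56192449] [ 0.98773241 -0.00507288  0.11817744]
```

View pics/w2.png

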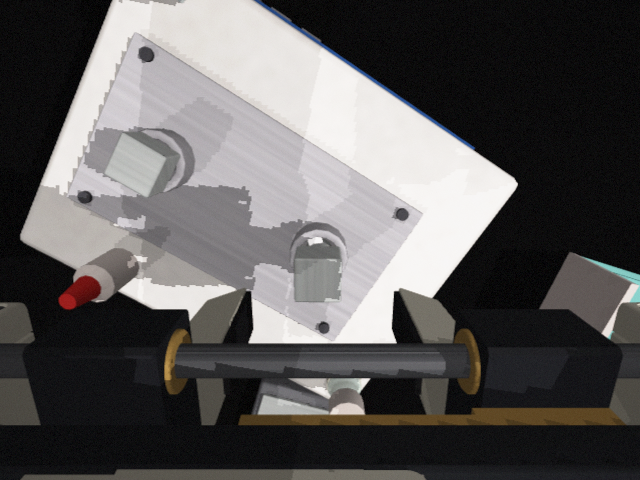

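The head now looks square to the gripper, its top at about (318,280). Joint 7 rises on backward turns, so I turn +90° for more range, correcting the offset as I go.

```bash
python3 -m creep '6 0.1 -0.1 0 0 0 10;6 0.16 -0.15 0 0 0 20;6 0.16 -0.15 0 0 0 30;6 0.16 -0.15 0 0 0 40;6 0.16 -0.15 0 0 0 50' | tail -5;python3 -m creep '6 0 0 1 0 0 10;6 0 0 2 0 0 20;6 0 0 2 0 0 30;6 0 0 2 0 0 40;6 0 0 2 0 0 40' | tail -5;python3 -m creep '6 0 0 0 0 0 0;6 0 0 0 0 0 0' | tail -5
python3 - <<'E'
from h import *
s=telemetry.observe();M=R.from_rotvec(s['ee_rot']).as_matrix();i=vision.camera_info("wrist")
im=vision.get_image("wrist")[:,:,::-1]
print('y ang',np.degrees(np.arctan2(M[1,1],M[0,1])),'tilt',M[:,2],'shift cm',M.T@(np.array([.5595,.1182,.1215])-s['position'])*100,s['joints'],s['force'])
cv2.imwrite("pics/w3.png",im);np.save("w3.npy",i)
cv2.imwrite("pics/c3.png",cv2.resize(im[220:370,220:420],(800,600),interpolation=0))
E
```

```text
position: [0.559, 0.1178, 0.1792]
ee_rot: [0.936, 2.998, 0.001]
force: [-0.7, 0.3, -0.3]
width: 0.655
gripper_force: 0.0
position: [0.5589, 0.1178, 0.1591]
ee_rot: [1.896, 2.504, 0.001]
force: [-0.6, 0.5, 0.7]
width: 0.656
gripper_force: 0.0
position: [0.5587, 0.1172, 0.1589]
ee_rot: [1.895, 2.506, 0.001]
force: [0.0, -0.2, 0.2]
width: 0.66
gripper_force: 0.0
y ang 15.807660840851561 tilt [ 2.27533253e-04  2.30144515e-04 -9.99999948e-01] shift cm [0.07911099 0.09995026 3.7383432 ] [-0.60702353  0.45687671  0.42715207  1.84196188 -0.23713783  0.89257422
  0.20711728] [ 0.01350872 -0.16952765  0.18267358]
```

View pics/c3.png

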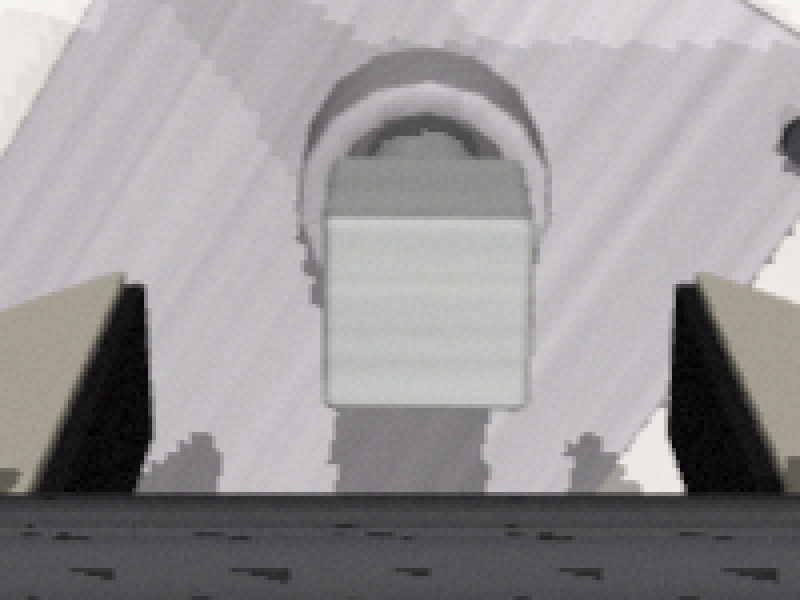

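Crop: head top spans x 327–530 (centre 428, y 217–405), finger faces at 150 and 672 (centre 411), so the head lies ~2 mm toward +y. I'll solve for bolt axis and a constant camera bias across all four views.

```bash
python3 - <<'E'
from h import *
z=.1253
c3=np.load("w3.npy",allow_pickle=True).item()
s=telemetry.observe();M3=R.from_rotvec(s['ee_rot']).as_matrix()
C=M3.T@np.array(c3['extrinsics'])[:3,:3]
def g(n): return np.load(f"w{n}.npy",allow_pickle=True).item()
def yaw(a): a=np.radians(a);y=np.array([np.cos(a),np.sin(a),0]);return np.array([np.cross(y,[0,0,-1]),y,[0,0,-1.]]).T
obs=[]
for k in(0,1):
    i=g(k);obs.append((plane(i,(np.mean([82,210,313,187])/5+281,np.mean([200,93,217,320])/5+196) if k==0 else (np.mean([83,202,318,198])/5+202,np.mean([200,93,220,320])/5+194),z),np.array(i['extrinsics'])[:3,:3]@C.T))
i=dict(c3);M=yaw(105.59);E=np.eye(4);E[:3,:3]=M@C;E[:3,3]=np.array([.5606,.1198,.1797])+M@[.08185,-.00037,-.1362];i['extrinsics']=E
obs.append((plane(i,(318,279.5),z),M));obs.append((plane(c3,(327.1,297.8),z),M3))
A=[];b=[]
for P,M in obs: A.append(np.hstack([np.eye(2),M[:2,:2]]));b.append(P[:2]);print(P)
x,*_=np.linalg.lstsq(np.vstack(A),np.hstack(b),rcond=None);print(x,np.round(np.vstack(A)@x-np.hstack(b),4))
for P in x[:2],obs[3][0][:2]: print(M3.T@(np.array([*P,.1215])-s['position'])*100)
print(s['position'])
E
```

```text
[0.55913696 0.11837044 0.1253    ]
[0.55918199 0.1184622  0.1253    ]
[0.55828566 0.11658165 0.1253    ]
[0.55944808 0.11860493 0.1253    ]
[5.60052996e-01 1.17243463e-01 1.48857625e-03 2.54471449e-04] [-0.0003 -0.0003 -0.0004 -0.0004  0.0003  0.0005  0.0004  0.0001]
[-0.01843911  0.13166707  3.73447366]
[0.12902366 0.11045393 3.73448929]
[0.55872944 0.11705597 0.15884448]
```

```bash
python3 -m creep '6 0.03 0.14 1.5 0 0 0;6 0.03 0.14 2.6 0 0 0;6 0.03 0.14 3.4 0 0 0;5 0.03 0.14 3.7 0 0 0;5 0.03 0.14 3.7 0 0 0' | tail -5;python3 -m creep '2 0 0 0 0 0 0;2 0 0 0 0 0 0;2 0 0 0 0 0 0;2 0 0 0 0 0 0;2 0 0 0 0 0 0' 8| tail -5;python3 -m creep '2 0 0 0 0 0 0;2 0 0 0 0 0 0;2 0 0 0 0 0 0' 30 | tail -6
cat > st.py <<'E'
from h import *
s=telemetry.observe();M=R.from_rotvec(s['ee_rot']).as_matrix()
print('t',s['clock'],'yaw',round(np.degrees(np.arctan2(M[1,1],M[0,1])),2),'pos',np.round(s['position'],4),'Ftool',np.round(M.T@s['force'],1),'T',np.round(M.T@s['ft_torque'],2),'w',round(s['width']*92,1),'g',s['gripper_force'],'j7',s['joints'][6],s['joints'][4])
E
python3 st.py
```

```text
position: [0.5599, 0.1177, 0.1215]
ee_rot: [-1.898, -2.504, 0.0]
force: [-0.0, -1.2, 0.7]
width: 0.555
gripper_force: 0.0
position: [0.5607, 0.118, 0.1221]
ee_rot: [1.897, 2.503, 0.002]
force: [3.6, 1.4, 0.1]
width: 0.282
gripper_force: 8.0
clock: 6.42
position: [0.5607, 0.118, 0.1221]
ee_rot: [1.897, 2.503, 0.002]
force: [4.6, 1.3, 1.1]
width: 0.283
gripper_force: 30.0
t 6.425 yaw 15.69 pos [0.5607 0.118  0.1221] Ftool [ 0.1  4.8 -1.1] T [-1.1  -0.03  0.04] w 26.0 g 29.99191403388977 j7 0.22892892727358732 -0.2663161981669969
```

```bash
python3 -m creep '2 0 0.09 0 0 0 0;2 0 0.09 0 0 0 0;2 0 0.09 0 0 0 0' >/dev/null; python3 st.py
for k in 1 2 3; do python3 -m creep '2 0 0 -0.003 0 0 -2.5;2 0 0 -0.006 0 0 -5;2 0 0 -0.006 0 0 -5' >/dev/null; python3 st.py; done
```

```text
t 6.8 yaw 15.69 pos [0.5608 0.118  0.1219] Ftool [ 0.7  2.1 -4.1] T [-0.41  0.12 -0.01] w 26.0 g 29.992513060569763 j7 0.2289833595977269 -0.26645046282996393
t 7.175 yaw 20.76 pos [0.5608 0.118  0.1219] Ftool [ 1.1  1.3 -5.4] T [-0.34  0.03 -0.11] w 26.0 g 29.99236822128296 j7 0.30148787736693217 -0.24990634452481103
t 7.55 yaw 25.75 pos [0.5607 0.118  0.122 ] Ftool [-0.   1.4 -6.2] T [-0.3   0.04 -0.05] w 25.7 g 29.992174208164215 j7 0.3728767924986747 -0.2338723915954354
t 7.925 yaw 30.75 pos [0.5606 0.118  0.1221] Ftool [ 0.9  1.  -6. ] T [-0.26  0.12 -0.11] w 25.5 g 29.992931485176086 j7 0.44460494991566024 -0.21778745741774252
```

Pressing lightly (about 6 N) on the bolt; the drop should show as tool-z force going to about +5.

```bash

for k in 1 2 3; do python3 -m creep '2 0 0 -0.003 0 0 -2.5;2 0 0 -0.007 0 0 -5;2 0 0 -0.007 0 0 -5' >/dev/null; python3 st.py; done
```

```text
t 8.3 yaw 35.75 pos [0.5606 0.1179 0.1221] Ftool [ 0.1  0.4 -6.9] T [-0.19  0.04 -0.04] w 25.8 g 29.992090165615082 j7 0.5164750034656121 -0.20192798305011656
t 8.675 yaw 40.75 pos [0.5605 0.1179 0.1221] Ftool [ 0.3  0.7 -6.2] T [-0.16  0.01 -0.09] w 26.1 g 29.992285072803497 j7 0.5885155103117699 -0.1861211747855301
t 9.05 yaw 45.74 pos [0.5605 0.1179 0.1222] Ftool [-0.6 -0.  -6.2] T [-0.1   0.03 -0.08] w 25.8 g 29.992225170135498 j7 0.6606480369144591 -0.17052394236317261
```

```bash

for k in 1 2; do python3 -m creep '2 0 0 -0.003 0 0 -2.5;2 0 0 -0.007 0 0 -5;2 0 0 -0.007 0 0 -5' >/dev/null; python3 st.py; done
```

```text
t 9.425 yaw 50.74 pos [0.5604 0.1178 0.1223] Ftool [ 1.1  0.8 -7.2] T [-0.09  0.03 -0.04] w 25.8 g 29.99218225479126 j7 0.7329246892032553 -0.1549579366023094
t 9.8 yaw 55.75 pos [0.5604 0.1178 0.1223] Ftool [ 1.  -0.  -6.1] T [-0.07  0.05 -0.07] w 26.2 g 29.99273121356964 j7 0.8053977830311964 -0.13951576088160236
```

```bash

for k in 1 2; do python3 -m creep '2 0 0 -0.003 0 0 -2.5;2 0 0 -0.007 0 0 -5;2 0 0 -0.007 0 0 -5' >/dev/null; python3 st.py; done
```

```text
t 10.175 yaw 60.74 pos [0.5603 0.1177 0.1224] Ftool [ 1.3 -0.8 -8. ] T [ 0.01 -0.03 -0.04] w 25.9 g 29.992274343967438 j7 0.8778826476396727 -0.12419574339643662
t 10.55 yaw 65.74 pos [0.5603 0.1176 0.1225] Ftool [ 1.3 -0.4 -6.8] T [-0.01  0.05  0.04] w 26.2 g 29.992322623729706 j7 0.9505907477584603 -0.10893671811207414
```

```bash

for k in 1 2; do python3 -m creep '2 0 0 -0.003 0 0 -2.5;2 0 0 -0.007 0 0 -5;2 0 0 -0.007 0 0 -5' >/dev/null; python3 st.py; done
```

```text
t 10.925 yaw 70.74 pos [0.5602 0.1176 0.1225] Ftool [ 1.1 -0.1 -7.1] T [-0.02  0.05 -0.  ] w 25.8 g 29.992430806159973 j7 1.0233737394434144 -0.0937930551418846
t 11.3 yaw 75.72 pos [0.5603 0.1176 0.1224] Ftool [ 1.  -1.3 -6.6] T [ 0.04  0.09 -0.12] w 25.8 g 29.995458126068115 j7 1.0960280822735506 -0.0787684388567435
```

```bash

for k in 1 2; do python3 -m creep '2 0 0 -0.003 0 0 -2.5;2 0 0 -0.007 0 0 -5;2 0 0 -0.007 0 0 -5' >/dev/null; python3 st.py; done
```

```text
t 11.675 yaw 80.71 pos [0.5602 0.1175 0.1219] Ftool [-1.2 -1.7  3.7] T [ 0.18 -0.27 -0.14] w 25.8 g 29.99122381210327 j7 1.1689168902231435 -0.06377761865482026
t 12.05 yaw 85.73 pos [0.5602 0.1174 0.1223] Ftool [-0.5 -3.   5.3] T [ 0.74 -0.01  0.01] w 25.9 g 29.99029576778412 j7 1.2423458647051815 -0.048815323653543845
```

```bash

for k in 1 2; do python3 -m creep '2 0 0 -0.003 0 0 -2.5;2 0 0 -0.007 0 0 -5;2 0 0 -0.007 0 0 -5' >/dev/null; python3 st.py; done
```

```text
t 12.425 yaw 90.77 pos [0.5602 0.1174 0.1225] Ftool [ 0.9 -5.5  4.9] T [ 1.09  0.3  -0.01] w 25.7 g 29.990333318710327 j7 1.3162921700018058 -0.033834744361505666
t 12.8 yaw 95.76 pos [0.5603 0.1173 0.1226] Ftool [ 1.3 -5.6  5.5] T [ 1.1   0.38 -0.02] w 25.6 g 29.99032437801361 j7 1.3894763504744518 -0.019014392544886124
```

Drop felt between yaw 75.7° and 80.7°: force swung from -6.6 to +5, and z had begun to sag at 75.7°, so I take the end as 77.5°. Now let it come down with the hand.

```bash
python3 -m creep '2 0 -0.05 0.1 0 0 0;2 0 -0.08 0.2 0 0 0;2 0 -0.08 0.3 0 0 0;2 0 -0.08 0.35 0 0 0;2 0 -0.08 0.35 0 0 0' >/dev/null; python3 st.py
for k in 1 2 3; do python3 -m creep '2 0 0 0.04 0 0 0;2 0 0 0.04 0 0 0' >/dev/null; python3 st.py; done
```

```text
t 13.425 yaw 95.71 pos [0.5603 0.1173 0.119 ] Ftool [ 4.2 -3.2  5.4] T [ 0.59  0.9  -0.05] w 25.9 g 29.990650713443756 j7 1.3896585877762062 -0.019935359196176738
t 13.675 yaw 95.71 pos [0.5603 0.1173 0.1186] Ftool [ 3.9 -4.1  5.4] T [ 0.6   0.88 -0.03] w 26.0 g 29.99060422182083 j7 1.3896737732488345 -0.01995429308272279
t 13.925 yaw 95.71 pos [0.5603 0.1173 0.1184] Ftool [ 4.4 -2.8  3.7] T [ 0.7   1.02 -0.06] w 25.7 g 29.99090999364853 j7 1.3896475322444284 -0.019931498527062236
t 14.175 yaw 95.71 pos [0.5603 0.1173 0.1182] Ftool [ 6.3 -3.9 -0.1] T [ 0.65  1.23 -0.08] w 26.0 g 29.991210401058197 j7 1.3896732729678956 -0.020014590799001676
```

```bash
python3 -m creep '2 0.05 -0.05 0 0 0 0;2 0.05 -0.05 0.005 0 0 6;2 0.05 -0.05 0.01 0 0 12;2 0.05 -0.05 0.02 0 0 18.2;2 0.05 -0.05 0.02 0 0 18.2' >/dev/null; python3 st.py
python3 -m creep '2 0 0 0.012 0 0 9;2 0 0 0.025 0 0 18;2 0 0 0.037 0 0 27;2 0 0 0.05 0 0 36;2 0 0 0.05 0 0 36' >/dev/null; python3 st.py
```

```text
t 14.8 yaw 77.57 pos [0.5603 0.1174 0.118 ] Ftool [ 4.  -1.4  2.9] T [0.4  0.82 0.08] w 25.9 g 29.995543956756592 j7 1.1255991451081306 -0.07564705746671391
t 15.425 yaw 41.73 pos [0.5605 0.1179 0.1175] Ftool [ 4.4 -0.9  2.9] T [0.36 0.71 0.05] w 25.8 g 29.995813071727753 j7 0.6072799016378329 -0.18803015640926926
```

```bash
python3 -m creep '2 0.03 0 0.015 0 0 9;2 0.05 0 0.03 0 0 18;2 0.05 0 0.05 0 0 27;2 0.05 0 0.065 0 0 36;2 0.05 0 0.065 0 0 36' >/dev/null; python3 st.py
python3 -m creep '2 0 0 0.012 0 0 9;2 0 0 0.025 0 0 18;2 0 0 0.037 0 0 27;2 0 0 0.05 0 0 36;2 0 0 0.05 0 0 36' >/dev/null; python3 st.py
```

```text
t 16.05 yaw 5.83 pos [0.561  0.118  0.1171] Ftool [2.5 0.1 2.7] T [0.09 0.43 0.03] w 25.7 g 29.995509088039398 j7 0.09498984684395348 -0.3057823763429811
t 16.675 yaw -30.11 pos [0.5614 0.1179 0.1166] Ftool [4.7 0.2 2.4] T [-0.05  0.81  0.06] w 25.6 g 29.995064735412598 j7 -0.40937037185618713 -0.43104412374235207
```

```bash
python3 -m creep '2 0 0 0.012 0 0 9;2 0 0 0.025 0 0 18;2 0 0 0.037 0 0 27;2 0 0 0.05 0 0 36;2 0 0 0.05 0 0 36' >/dev/null; python3 st.py
```

```text
t 17.3 yaw -66.12 pos [0.5617 0.1175 0.1162] Ftool [5.8 0.5 5.2] T [0.16 0.98 0.05] w 25.9 g 29.99476432800293 j7 -0.9077341225338924 -0.5630906179950604
```

```bash
python3 -m creep '2 0.03 0 0.02 0 0 9;2 0.06 0 0.04 0 0 18;2 0.06 0 0.055 0 0 27;2 0.06 0 0.07 0 0 36;2 0.06 0 0.07 0 0 36' >/dev/null; python3 st.py
```

```text
t 17.925 yaw -102.11 pos [0.5618 0.1171 0.1154] Ftool [ 3.6 -1.8 -0.2] T [0.36 0.47 0.12] w 25.7 g 29.997481405735016 j7 -1.403791576475978 -0.6976161364610151
```

```bash
python3 -m creep '5.2 0 0 0 0 0 0;5.2 0 0 0 0 0 0;5.2 0 0 0 0 0 0;5.2 0 0 0 0 0 0' 30 >/dev/null; python3 st.py
python3 -m creep '5.2 0 0 -0.1 0 0 -10;5.2 0 0 -0.1 0 0 -20;5.2 0 0 -0.1 0 0 -30;5.2 0 0 -0.1 0 0 -40;5.2 0 0 -0.1 0 0 -50'>/dev/null; python3 st.py
python3 -m creep '5.2 0 0 0 0 0 -10;5.2 0 0 0 0 0 -20;5.2 0 0 0 0 0 -30;5.2 0 0 0 0 0 -40;5.2 0 0 0 0 0 -50'>/dev/null; python3 st.py
python3 -m creep '5.2 0 0 0 0 0 -10;5.2 0 0 0 0 0 -20;5.2 0 0 0 0 0 -30;5.2 0 0 0 0 0 -40;5.2 0 0 0 0 0 -50'>/dev/null; python3 st.py
python3 -m creep '5.2 0 0 0 0 0 -10;5.2 0 0 0 0 0 -20;5.2 0 0 0 0 0 -30;5.2 0 0 0 0 0 -30;5.2 0 0 0 0 0 -30'>/dev/null; python3 st.py
```

```text
t 18.425 yaw -102.47 pos [0.5605 0.1172 0.1151] Ftool [-0.1  0.7  0.2] T [-0.07 -0.12  0.  ] w 51.6 g 0.0 j7 -1.4088765820409257 -0.6984019407809299
t 19.05 yaw -52.15 pos [0.5606 0.1172 0.1161] Ftool [ 0.5 -0.1 -0.2] T [ 0.02 -0.16 -0.02] w 52.3 g 0.0 j7 -0.7147919676293085 -0.5105167364326963
t 19.675 yaw -2.16 pos [0.5606 0.1171 0.1161] Ftool [-0.5 -0.3  0.1] T [ 0.08 -0.09  0.  ] w 52.0 g 0.0 j7 -0.017879576617967137 -0.33167617954806383
t 20.3 yaw 47.84 pos [0.5606 0.1171 0.1161] Ftool [ 0.5 -0.2  0.6] T [ 0.06 -0.05 -0.02] w 52.0 g 0.0 j7 0.6932374766763167 -0.1654578719717104
t 20.925 yaw 77.26 pos [0.5606 0.1171 0.116 ] Ftool [-0.3  0.5  0.1] T [ 0.05  0.02 -0.  ] w 52.4 g 0.0 j7 1.1178644481181816 -0.07252963245674761
```

```bash
python3 -m creep '5.2 0 0.04 0.09 0 0 -0.5;2 0 0.04 0.09 0 0 -0.5;2 0 0.04 0.09 0 0 -0.5;2 0 0.04 0.09 0 0 -0.5;2 0 0.04 0.09 0 0 -0.5' 8 >/dev/null; python3 st.py
python3 -m creep '2 0 0 0 0 0 0;2 0 0 0 0 0 0;2 0 0 0 0 0 0' 30 >/dev/null; python3 st.py
python3 -m creep '2 0 0 0.012 0 0 9;2 0 0 0.025 0 0 18;2 0 0 0.037 0 0 27;2 0 0 0.05 0 0 36;2 0 0 0.05 0 0 36' >/dev/null; python3 st.py
```

```text
t 21.55 yaw 77.96 pos [0.5607 0.1174 0.1152] Ftool [ 0.3 -1.1 -0.7] T [0.17 0.04 0.06] w 25.9 g 7.995293140411377 j7 1.1275058396389341 -0.07048700590850525
t 21.925 yaw 77.97 pos [0.5607 0.1174 0.1152] Ftool [-0.  -3.2 -0.7] T [0.33 0.1  0.05] w 26.1 g 29.990347623825073 j7 1.127633158328814 -0.0703772836507661
t 22.55 yaw 42.04 pos [0.5608 0.1176 0.1147] Ftool [-1.5 -0.5 -0.7] T [ 0.2  -0.35  0.15] w 26.0 g 29.993533194065094 j7 0.6093925395527039 -0.18451394826005965
```

```bash
python3 -m creep '2 0 0 0.012 0 0 9;2 0 0 0.025 0 0 18;2 0 0 0.037 0 0 27;2 0 0 0.05 0 0 36;2 0 0 0.05 0 0 36' >/dev/null; python3 st.py
python3 -m creep '2 0 0 0.012 0 0 9;2 0 0 0.025 0 0 18;2 0 0 0.037 0 0 27;2 0 0 0.05 0 0 36;2 0 0 0.05 0 0 36' >/dev/null; python3 st.py
```

```text
t 23.175 yaw 6.22 pos [0.561  0.1177 0.1142] Ftool [-2.  -0.3 -0.4] T [-0.2  -0.38  0.06] w 25.8 g 29.993391036987305 j7 0.09982436179203219 -0.30380293621521387
t 23.8 yaw -29.69 pos [0.5612 0.1176 0.1137] Ftool [-0.4  2.2  0.1] T [-0.58 -0.27  0.07] w 25.7 g 29.99329537153244 j7 -0.4031285339960544 -0.4301251663716488
```

```bash
python3 -m creep '2 0 0 0.012 0 0 9;2 0 0 0.025 0 0 18;2 0 0 0.037 0 0 27;2 0 0 0.05 0 0 36;2 0 0 0.05 0 0 36' >/dev/null; python3 st.py
python3 -m creep '2 0 0 0.012 0 0 9;2 0 0 0.025 0 0 18;2 0 0 0.037 0 0 27;2 0 0 0.05 0 0 36.5;2 0 0 0.05 0 0 36.5' >/dev/null; python3 st.py;python3 -m creep '2 0 0 0 0 0 0;2 0 0 0 0 0 0;2 0 0 0 0 0 0' >/dev/null; python3 st.py
```

```text
t 24.425 yaw -65.68 pos [0.5613 0.1174 0.1132] Ftool [2.7 3.4 0.3] T [-0.83  0.25  0.14] w 25.9 g 29.992958307266235 j7 -0.9007750612143562 -0.5629558050506366
t 25.05 yaw -102.23 pos [0.5613 0.1172 0.1126] Ftool [ 4.1  1.9 -1.5] T [-0.58  0.78  0.12] w 25.7 g 29.993900656700134 j7 -1.4044864183682777 -0.6999715044985451
t 25.425 yaw -102.18 pos [0.5613 0.1172 0.1128] Ftool [5.2 1.8 0.1] T [-0.66  0.98 -0.01] w 25.7 g 29.989401698112488 j7 -1.4037879445444843 -0.6996058233123027
```

The bolt has made about 360° since the drop and sits about 5 mm lower. I'll check the scene once before handing in.

```bash
python3 - <<'E'
from h import *
o=[cv2.resize(vision.get_image(n)[r:r+110,c:c+130,::-1],(400,338)) for n,r,c in(("scene",195,290),("side",185,235))]
cv2.imwrite("pics/end.png",np.hstack(o))
E
```

```text
(no output)
```

View pics/end.png

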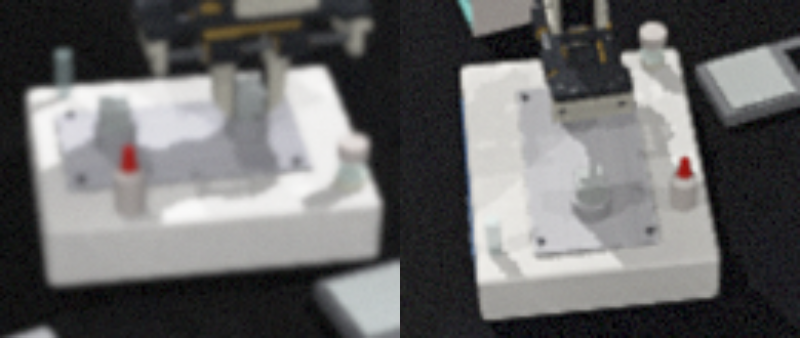

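The gripper holds the bolt head (scene crop about (248,95)). The dropper, cell, vial and balance stand where they were.

```bash
python3 -c "from cell import job;print(job.sign_off())"
```

```text
the job is handed in; nothing more can be done
None
```

I backed the bolt off until it dropped, let it come down about 4 mm, then turned it forward about 360° (5 mm lower); it was handed in at about 25.5 s with the head still gripped and the objects near it undisturbed.

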